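# Transfer a row of sample tubes to the new rack in reverse order

## Robot

A 6-joint arm with a two-finger parallel gripper is mounted at the origin on a cart in front of the work surface, level with it; the furniture and walls round the work are solid. World frame = base frame: x ahead of the robot, y to its left, z up, the work surface at z = 0. Lengths are in m, angles in degrees, forces in N, time in s.
With the tool pointing down it reaches from about 0.4 to 0.825 m from the base axis. Payload 7 kg.
Tool frame: the origin (TCP) lies at the very end of the fingers, on their centre line; the grasp point (between the pads) lies 19 mm behind it (ctrl.grip_point_offset is the distance from the TCP to the grasp point, in m); x points along the fingers, z is the direction in which the jaws open and shut, and the axes are right-handed (so a half turn about x gives the same grasp; the last joint's range is limited). The gripper opens to 88 mm and grips with 3 to 60 N. Pads are 19 mm wide; open, the fingers measure 130 mm over their backs; the gripper's body (78 mm by 193 mm) begins 47 mm behind the grasp point.
Start: joints at [-50.357, 20.546, 0.682, 0, -70.136, -16.507], TCP at [0.265, -0.621, 0.227] pointing down, gripper open.
Joint ranges: [-176.03, 176.03], [-82.01, 121.73], [-58.28, 71.71], [-173.87, 95.51], [-174.79, -0.11], [-173.66, 173.66]. Speed limits (degrees/s): [136.94, 136.94, 172.46, 180, 180, 180].

## Interface

Orientations are given as [roll, pitch, yaw] about the fixed x, y, z axes, in that order (R = Rz(yaw) Ry(pitch) Rx(roll)).
In Python, from plant import get_obs, snapshot, calibration, close_job, ctrl gives the robot as it stands.
- The arm moves only by the tool move_arm, never from a script. Its argument "commands" is a list that holds one entry, the list of rows, each a list of 4 numbers: the shift along the tool's x, y, z in cm, then the turn about the tool's x in rad. In form: [[[dx, dy, dz, spin], ...]]. A call has 1 to 8 rows; each row shifts and turns the commanded pose from where the row before left it, along the tool's axes as they then stand; what a row does not reach is not made up. A row lasts 1/10 s, in which the tool goes at most 50 mm and 8.59 degrees, less where a joint would pass 70% of its speed; a pose out of reach is approached as far as the arm can. A call with a gripper value outside its range is refused whole. "jaw" is the finger opening in cm, from 0 to 8.76, set as the call begins (left out, the last holds). The fingers move at their own pace and stop on an object; the grip force is fixed at half the most. Time passes only in rows, so rows that do not move let the fingers close. It gives the time, the measured TCP pose, the force and the opening at its end, in the units of the state.
- get_obs(): the state, without advancing time (a new reading comes with each control period).
- snapshot(name): name is "side" or "top" or "wrist"; returns (picture, depth): 400x640x3 uint8, red, green, blue; 400x640 float32, m along the optical axis (not along the pixel's ray), 0 where there is no reading.
- calibration(name): a dict with "mtx" (3x3 intrinsics, pixels), "T" (4x4, takes a point from camera to world coordinates); the wrist camera has in their place "tool_from_camera" (4x4, takes a point from camera to tool coordinates, whose origin is the TCP and whose axes are the tool frame's). Camera axes: x right, y up, looking along -z (the intrinsics and any distortion apply to the point x, -y, -z); pixel columns grow to the right and rows downward; lengths in m; the calibration is good to about 2 mm. A picture is of the moment at which its call begins: read the wrist's pose just before it. calibration takes no time and is no camera call.
- close_job(): hands the job in, once; it reports no verdict.
The state is a dict: "clock": time; "joint_pos": joint angles; "qvel": joint speeds; "tau": joint torques, N m; "tool_pos": TCP position; "orientation": TCP orientation; "force": force on the tool from outside, world axes, zero at the start; "moment": the same for the moment, N m; "opening": finger opening in m.
Only numpy, scipy, OpenCV 4.12 (cv2) and the standard library are available. Lean on these libraries where they do the work, as an engineer would, in place of code of your own. Each camera call takes 0.05 s, during which the arm holds its last target. There are 200 camera calls.

## Task

Move the four sample tubes from the black blocks on the aluminium rail into the empty grey rack, one tube to a socket, in reverse order: the tube that stood leftmost on the rail ends rightmost in the grey rack, the next one beside it, and so on, as seen from the robot. Keep the tubes upright, seat each on the bottom of its socket, let go of them all, and leave the timer, the tape roll and the marker where they are.

Things in the scene. Friction and masses are not known exactly. Their poses are not given: they have to be found in the camera images.
- rail: The old rack: a flat aluminium rail 74 x 236 x 8 mm, lying on the worktop with its long side roughly left to right (either the nearer or the farther of the two rows), carrying the four black one-tube blocks side by side. Fixed. Origin: centre of its underside; y runs along the row (towards the left of the robot), x across it. The blocks' centres are at y = +84, +28, -28, -84 mm.
- new_rack: The new rack: fixed grey plastic piece 64 x 232 x 70 mm, four empty sockets in a row roughly left to right. Origin: centre of its underside; y along the row (to the robot's left). Socket centres at x = 0, y = +84, +28, -28, -84 mm. A socket is 33 mm square from 20 to 56 mm up, flares to a 49 mm mouth at the top, and narrows below to an 11 mm square floor 6 mm above the underside.
- block_1: Black one-tube block of the old rack, 53 x 53 x 58 mm, one of four alike, fixed on the rail (at any of the four places). Tube_1 starts in it. Origin: centre of its underside, on top of the rail; axes parallel to the rail's. Its square socket is 33 mm wide and narrows at the foot to an 11 mm square floor 6 mm above the origin.
- block_2: Black one-tube block of the old rack, 53 x 53 x 58 mm, one of four alike, fixed on the rail (at any of the four places). Tube_2 starts in it. Origin: centre of its underside, on top of the rail; axes parallel to the rail's. Its square socket is 33 mm wide and narrows at the foot to an 11 mm square floor 6 mm above the origin.
- block_3: Black one-tube block of the old rack, 53 x 53 x 58 mm, one of four alike, fixed on the rail (at any of the four places). Tube_3 starts in it. Origin: centre of its underside, on top of the rail; axes parallel to the rail's. Its square socket is 33 mm wide and narrows at the foot to an 11 mm square floor 6 mm above the origin.
- block_4: Black one-tube block of the old rack, 53 x 53 x 58 mm, one of four alike, fixed on the rail (at any of the four places). Tube_4 starts in it. Origin: centre of its underside, on top of the rail; axes parallel to the rail's. Its square socket is 33 mm wide and narrows at the foot to an 11 mm square floor 6 mm above the origin.
- tube_1_mid (a point): Centre, half-way up, of a clear conical-bottomed sample tube with a dark screw cap: 116 mm tall, body 29 mm and cap 34.6 mm in diameter (the cap is the top 12 mm); 50 g, one of two alike. Its cone runs from a 7 mm wide flat tip to full width 18 mm up. z points up along the tube. It starts upright in block_1, its tip on the socket floor, standing some 60 mm out of the block.
- tube_2_mid (a point): Centre, half-way up, of a clear conical-bottomed sample tube without a cap: 113 mm tall, 29 mm in diameter all the way up to its rim; 50 g, one of two alike. Its cone runs from a 7 mm wide flat tip to full width 18 mm up. z points up along the tube. It starts upright in block_2, its tip on the socket floor, standing some 60 mm out of the block.
- tube_3_mid (a point): Centre, half-way up, of a clear conical-bottomed sample tube with a dark screw cap: 116 mm tall, body 29 mm and cap 34.6 mm in diameter (the cap is the top 12 mm); 50 g, one of two alike. Its cone runs from a 7 mm wide flat tip to full width 18 mm up. z points up along the tube. It starts upright in block_3, its tip on the socket floor, standing some 60 mm out of the block.
- tube_4_mid (a point): Centre, half-way up, of a clear conical-bottomed sample tube without a cap: 113 mm tall, 29 mm in diameter all the way up to its rim; 50 g, one of two alike. Its cone runs from a 7 mm wide flat tip to full width 18 mm up. z points up along the tube. It starts upright in block_4, its tip on the socket floor, standing some 60 mm out of the block.
- timer_by: Bystander: small white bench timer 24 x 70 x 66 mm, standing loose left of the racks. Origin: centre of its underside. To be left alone.
- tape_by: Bystander: roll of label tape lying flat, 77 mm wide, 19 mm high, loose, behind the upright casting stand. Origin: centre of its underside. To be left alone.
- marker_by: Bystander: red marker pen 16 x 128 x 14 mm lying loose near the front edge. Origin: centre of its underside. To be left alone.

How it is judged (in metres and radians):
At the end, for the whole second after the job is handed in: Each tube stands in the grey rack's socket that mirrors its starting place on the rail, its middle within 14 mm of the socket's centre along and across the rack and under 76 mm above the worktop (seated), within 15 degrees of upright, at rest and released (((y of block_1 in the frame of rail between 0.074 and 0.094 m and y of tube_1_mid in the frame of new_rack between -0.098 and -0.07 m) or (y of block_1 in the frame of rail between 0.018 and 0.038 m and y of tube_1_mid in the frame of new_rack between -0.042 and -0.014 m) or (y of block_1 in the frame of rail between -0.038 and -0.018 m and y of tube_1_mid in the frame of new_rack between 0.014 and 0.042 m) or (y of block_1 in the frame of rail between -0.094 and -0.074 m and y of tube_1_mid in the frame of new_rack between 0.07 and 0.098 m)) and x of tube_1_mid in the frame of new_rack between -0.014 and 0.014 m and height (world z) of each of tube_1_mid, tube_2_mid, tube_3_mid, tube_4_mid below 0.076 m and angle between each of tube_1_mid, tube_2_mid, tube_3_mid, tube_4_mid's own z axis and vertical below 0.26 rad and linear speed of each of tube_1, tube_2, tube_3, tube_4 below 0.03 m/s and ((y of block_2 in the frame of rail between 0.074 and 0.094 m and y of tube_2_mid in the frame of new_rack between -0.098 and -0.07 m) or (y of block_2 in the frame of rail between 0.018 and 0.038 m and y of tube_2_mid in the frame of new_rack between -0.042 and -0.014 m) or (y of block_2 in the frame of rail between -0.038 and -0.018 m and y of tube_2_mid in the frame of new_rack between 0.014 and 0.042 m) or (y of block_2 in the frame of rail between -0.094 and -0.074 m and y of tube_2_mid in the frame of new_rack between 0.07 and 0.098 m)) and x of tube_2_mid in the frame of new_rack between -0.014 and 0.014 m and ((y of block_3 in the frame of rail between 0.074 and 0.094 m and y of tube_3_mid in the frame of new_rack between -0.098 and -0.07 m) or (y of block_3 in the frame of rail between 0.018 and 0.038 m and y of tube_3_mid in the frame of new_rack between -0.042 and -0.014 m) or (y of block_3 in the frame of rail between -0.038 and -0.018 m and y of tube_3_mid in the frame of new_rack between 0.014 and 0.042 m) or (y of block_3 in the frame of rail between -0.094 and -0.074 m and y of tube_3_mid in the frame of new_rack between 0.07 and 0.098 m)) and x of tube_3_mid in the frame of new_rack between -0.014 and 0.014 m and ((y of block_4 in the frame of rail between 0.074 and 0.094 m and y of tube_4_mid in the frame of new_rack between -0.098 and -0.07 m) or (y of block_4 in the frame of rail between 0.018 and 0.038 m and y of tube_4_mid in the frame of new_rack between -0.042 and -0.014 m) or (y of block_4 in the frame of rail between -0.038 and -0.018 m and y of tube_4_mid in the frame of new_rack between 0.014 and 0.042 m) or (y of block_4 in the frame of rail between -0.094 and -0.074 m and y of tube_4_mid in the frame of new_rack between 0.07 and 0.098 m)) and x of tube_4_mid in the frame of new_rack between -0.014 and 0.014 m); the robot touches nothing.
It fails at once if the timer is knocked out of its place (more than 30 mm) (distance of timer_by from where it was at the start of the episode above 0.03 m).
It fails at once if the tape roll is knocked out of its place (more than 30 mm) (distance of tape_by from where it was at the start of the episode above 0.03 m).
It fails at once if the marker is knocked out of its place (more than 30 mm) (distance of marker_by from where it was at the start of the episode above 0.03 m).
It fails at once if a tube is tipped over (more than 45 degrees) (angle between any of tube_1_mid, tube_2_mid, tube_3_mid, tube_4_mid's own z axis and vertical above 0.8 rad).
It also fails if it takes over 96 s, if anything falls off the work surface, if the arm or the gripper's body presses on something with over 40 N, if the wrist force passes 120 N, or if a joint passes its speed limit or range.

## Working session

There is one attempt and no reset: what is moved stays moved. The work goes in short steps, Python scripts to look and compute and a tool call to move; the robot and the scene stay as the last step left them, time stands still between calls to the robot, and variables do not carry over. Pictures are saved under pics/ and viewed, about 12 in all and at most 16, crops included, and the job is handed in when it is done.

Besides the shell and the picture viewer there is one more tool, called after "Call:" in YAML: its name, and indented under it one key for each argument. move_arm: Moves the arm, as the interface text tells. Its arguments: {"type":"object","properties":{"commands":{"type":"array"},"jaw":{"type":"number"}},"required":["commands"]}

```bash
mkdir -p pics
python3 - <<'E'
from plant import *
import cv2,numpy as np
print(get_obs())
for n in("top","side"):
    c=calibration(n);print(n,c)
    p,d=snapshot(n);cv2.imwrite(f"pics/{n}0.png",p[:,:,::-1]);np.save(n+"0.npy",d)
print(calibration("wrist"))
E
```

```text
{'clock': 0.0, 'joint_pos': array([-5.03575811e+01,  2.05914962e+01,  6.31306180e-01, -2.18987076e-02,
       -7.01356667e+01, -1.65060533e+01]), 'qvel': array([ 0.05762109, -0.05111232, -0.04515234,  0.00391076, -0.09373302,
       -0.03562979]), 'tau': array([ 6.16699726e-04, -5.82724428e+01,  2.93059319e+01,  6.99745819e+00,
        7.07093335e-03, -1.25412780e-04]), 'tool_pos': array([ 0.2649879 , -0.62024958,  0.22559767]), 'orientation': array([  4.38714655,  89.90195701, 117.51605383]), 'force': array([ 0.15446408, -0.27331955,  0.23656821]), 'moment': array([-0.00279687,  0.02493802,  0.02260515]), 'opening': 0.08796238875788055}
top {'mtx': array([[377.89443042,   0.        , 320.86058449],
       [  0.        , 377.89443042, 196.80378602],
       [  0.        ,   0.        ,   1.        ]]), 'T': array([[-0.01685284,  0.98041477, -0.19622146,  0.36087841],
       [-0.99984092, -0.01767133, -0.00242111,  0.2349209 ],
       [-0.00584119,  0.19614944,  0.98055662,  0.92916771],
       [ 0.        ,  0.        ,  0.        ,  1.        ]])}
side {'mtx': array([[484.53956176,  
[... 303 characters left out ...]
0],
       [-2.72349120e-04,  8.84455044e-01,  4.66625333e-01,
         5.59693477e-01],
       [ 0.00000000e+00,  0.00000000e+00,  0.00000000e+00,
         1.00000000e+00]])}
{'mtx': array([[310.50819772,   0.        , 319.6704606 ],
       [  0.        , 310.50819772, 198.58234242],
       [  0.        ,   0.        ,   1.        ]]), 'tool_from_camera': array([[-2.74917284e-04,  2.64392269e-01, -9.64415187e-01,
        -1.57993033e-01],
       [-4.53792067e-04,  9.64415091e-01,  2.64392372e-01,
         7.11972975e-02],
       [ 9.99999859e-01,  5.10329994e-04, -1.45155263e-04,
         1.21412357e-03],
       [ 0.00000000e+00,  0.00000000e+00,  0.00000000e+00,
         1.00000000e+00]])}
```

View pics/top0.png

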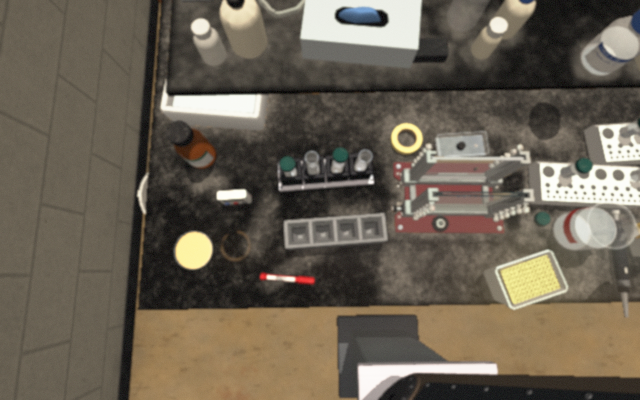

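View pics/side0.png

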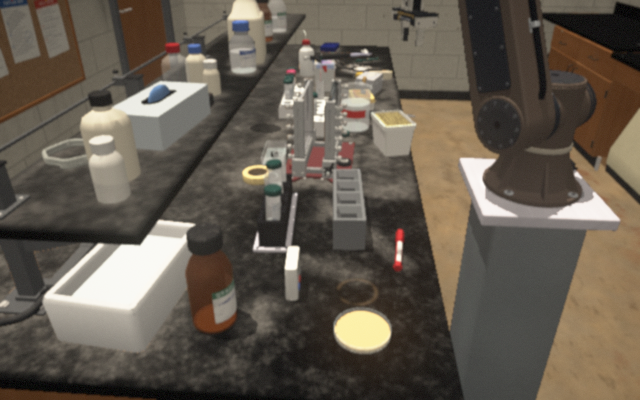

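The top view shows the four tubes on the far row, at about (288,163), (313,160), (340,158) and (363,160) — cap, open, cap, open from left to right. The empty grey rack is nearer, around (335,231), with the marker at (287,278) and the timer at (234,196). The side view shows the timer at (292,272) and the tape roll at (256,174).

```bash
cat > h.py <<'E'
from plant import *
import cv2,numpy as np
from scipy.spatial.transform import Rotation as R
def toolT(o=None):
    o=o or get_obs();T=np.eye(4);T[:3,:3]=R.from_euler('xyz',o['orientation'],degrees=True).as_matrix();T[:3,3]=o['tool_pos'];return T
def camT(n,o=None):
    c=calibration(n);return c['mtx'],(c['T'] if 'T' in c else toolT(o)@c['tool_from_camera'])
def ray(K,T,u,v,z):
    d=T[:3,:3]@np.array([(u-K[0,2])/K[0,0],-(v-K[1,2])/K[1,1],-1]);return T[:3,3]+d*(z-T[2,3])/d[2]
def dep(K,T,D,u,v):
    d=D[int(v),int(u)];return T[:3,3]+T[:3,:3]@(d*np.array([(u-K[0,2])/K[0,0],-(v-K[1,2])/K[1,1],-1]))
def cloud(K,T,D):
    v,u=np.mgrid[:D.shape[0],:D.shape[1]];P=np.stack([(u-K[0,2])/K[0,0]*D,-(v-K[1,2])/K[1,1]*D,-D],-1);return P@T[:3,:3].T+T[:3,3]
E
python3 - <<'E'
from h import *
im=cv2.imread("pics/top0.png")[140:255,270:395];cv2.imwrite("pics/topc.png",cv2.resize(im,None,fx=5,fy=5,interpolation=cv2.INTER_CUBIC))
K,T=camT("top");D=np.load("top0.npy");P=cloud(K,T,D)
for n,u,v in[("t1",288,162),("t2",313,158),("t3",340,157),("t4",363,157),("timer",232,193),("tape",394,138),("marker",287,278),("shelf",300,85),("stand",420,165),("stand2",435,150)]:print(n,dep(K,T,D,u,v).round(3))
# grey rack top by height band
m=(P[...,2]>.062)&(P[...,2]<.078)&(P[...,0]<.42);
sub=np.zeros(m.shape,bool);sub[205:252,278:392]=1;m&=sub
Q=P[m];r=cv2.minAreaRect(Q[:,:2].astype(np.float32)*1000);print("rack",r,len(Q))
s=P[140:200,270:385].reshape(-1,3)
for a,b in((.06,.075),(.1,.14)):
    q=s[(s[:,2]>a)&(s[:,2]<b)];print(a,cv2.minAreaRect(q[:,:2].astype(np.float32)*1000),len(q))
E
```

```text
t1 [0.6   0.308 0.129]
t2 [0.622 0.254 0.085]
t3 [0.61  0.193 0.128]
t4 [0.626 0.136 0.073]
timer [0.546 0.444 0.066]
tape [0.691 0.05  0.019]
marker [0.349 0.321 0.014]
shelf [0.758 0.278 0.177]
stand [0.578 0.028 0.166]
stand2 [ 0.663 -0.057  0.002]
rack ((418.4183044433594, 292.8004150390625), (1.7513151168823242, 54.103328704833984), 1.6898375749588013) 18
0.06 ((608.2371826171875, 226.93429565429688), (54.3587760925293, 220.6762237548828), 3.716047525405884) 1060
0.1 ((610.21337890625, 226.54415893554688), (41.57780456542969, 204.8140869140625), 5.686338424682617) 676
```

View pics/topc.png

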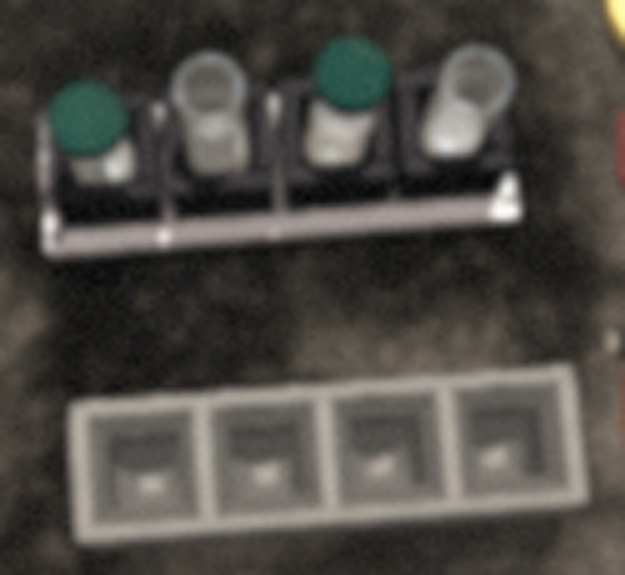

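The crop shows tube tops at crop pixels (88,118) cap, (210,85) rim, (352,72) cap and (478,80) rim. The grey rack top's corners are at (70,403), (573,367), (588,500) and (80,543).

Run:
```python
from h import *
K,T=camT("top")
f=lambda x,y,z:ray(K,T,270+x/5-.4,140+y/5-.4,z)
for x,y,z in((88,118,.130),(210,85,.127),(352,72,.130),(478,80,.127)):print("tube",f(x,y,z).round(4))
C=np.array([f(x,y,.07)[:2] for x,y in((70,403),(573,367),(588,500),(80,543))]);print(C.round(4))
c=C.mean(0);a=(C[0]+C[3]-C[1]-C[2])/2;print(c,np.linalg.norm(a),np.degrees(np.arctan2(-a[0],a[1])));a/=np.linalg.norm(a)
for s in(.084,.028,-.028,-.084):print("sock",(c+a*s).round(4))
# rail front edge, z .008
for x,y in((47,252),(520,215)):print("rail front",f(x,y,.008).round(4))
t=toolT();print(t.round(3));print("wrist cam in tool",calibration("wrist")["tool_from_camera"][:3,3])
```

```text
tube [0.5974 0.3096 0.13  ]
tube [0.6125 0.2559 0.127 ]
tube [0.6163 0.1931 0.13  ]
tube [0.6125 0.1373 0.127 ]
[[0.4797 0.3233]
 [0.4923 0.0922]
 [0.4313 0.0885]
 [0.4159 0.3187]]
[0.45477063 0.20567629] 0.23106920417979143 3.468322819762395
sock [0.4497 0.2895]
sock [0.4531 0.2336]
sock [0.4565 0.1777]
sock [0.4599 0.1218]
rail front [0.5644 0.3414 0.008 ]
rail front [0.5791 0.1046 0.008 ]
[[-0.001 -0.92  -0.393  0.265]
 [ 0.001 -0.393  0.92  -0.62 ]
 [-1.     0.     0.001  0.226]
 [ 0.     0.     0.     1.   ]]
wrist cam in tool [-0.15799303  0.0711973   0.00121412]
```

Call:
move_arm:
  commands:
    - [[-4.5,0,0,0],[-4.5,0,0,0],[-4.5,0,0,0],[-4.5,0,0,0],[0,-3.1,3.2,0],[0,-3.1,3.2,0],[0,-3.1,3.2,0],[0,-3.1,3.2,0]]
  jaw: 6

```text
clock: 0.9
tool_pos: [0.3291, -0.4526, 0.406]
orientation: [13.5, 90.0, 126.6]
force: [0.4, 0.8, 0.7]
opening: 0.0601
```

Call:
move_arm:
  commands:
    - [[0,-3.1,3.2,0],[0,-3.1,3.2,0],[0,-3.1,3.2,0],[0,-3.1,3.2,0],[0,-3.1,3.2,0],[0,-3.1,3.2,0],[0,-3.1,3.2,0],[0,-3.1,3.2,0]]

```text
clock: 1.7
tool_pos: [0.4564, -0.1196, 0.4066]
orientation: [-70.5, 90.0, 42.7]
force: [0.4, -0.5, 0.3]
opening: 0.0603
```

Run:
```python
from h import *
K,T=camT("top");P=cloud(K,T,np.load("top0.npy"))
s=P[130:240,385:540].reshape(-1,3);s=s[(s[:,2]>.04)&(s[:,2]<.5)]
print("stand max",s.max(0),"min",s.min(0))
for z in(.06,.1,.14,.17):
    q=s[s[:,2]>z];print(z,q[:,1].max(),q[:,0].min(),q[:,0].max())
print(toolT().round(3))
```

```text
stand max [0.61556042 0.09355123 0.21769036] min [ 0.43269335 -0.29261261  0.04002387]
0.06 0.09355122519440964 0.43269334664424625 0.6136629922008239
0.1 0.03175448893511024 0.47027961988696626 0.6136629922008239
0.14 0.03154409026642274 0.47027961988696626 0.6136629922008239
0.17 0.03128688517786707 0.47027961988696626 0.6136629922008239
[[ 0.    -0.92  -0.393  0.456]
 [ 0.    -0.393  0.92  -0.12 ]
 [-1.    -0.     0.     0.407]
 [ 0.     0.     0.     1.   ]]
```

Call:
move_arm:
  commands:
    - [[0,-3.1,3.3,0],[0,-3.1,3.3,0],[0,-3.1,3.3,0],[0,-3.1,3.3,0],[0,-3.1,3.3,0],[0,-3.1,3.3,0],[0,-3.1,3.3,0],[0,-3.1,3.3,0]]

```text
clock: 2.5
tool_pos: [0.5809, 0.2206, 0.4063]
orientation: [85.8, 90.0, -161.0]
force: [0.4, -1.5, 0.3]
opening: 0.0603
```

Call:
move_arm:
  commands:
    - [[0,0,0,-0.149],[0,0,0,-0.149],[0,0,0,-0.149],[0,0,0,-0.149],[0,0,0,-0.149],[0,0,0,-0.149],[0,0,0,-0.149],[0,0,0,-0.149]]

```text
clock: 3.3
tool_pos: [0.5806, 0.2188, 0.406]
orientation: [23.5, 89.9, -154.7]
force: [-0.3, 0.1, -0.3]
opening: 0.0599
```

Call:
move_arm:
  commands:
    - [[0,0,0,-0.039],[0,0,0,0],[0,0,0,0]]

```text
clock: 3.6
tool_pos: [0.5806, 0.2188, 0.4063]
orientation: [17.2, 90.0, -159.2]
force: [-0.8, -0.6, -0.1]
opening: 0.0599
```

Run:
```python
from h import *
o=get_obs();print(toolT(o).round(4),o['joint_pos'].round(1))
p,d=snapshot("wrist");cv2.imwrite("pics/w1.png",p[:,:,::-1]);np.save("w1.npy",d);np.save("w1T.npy",camT("wrist",o)[1])
```

```text
[[-5.000e-04  6.240e-02 -9.981e-01  5.806e-01]
 [-2.000e-04 -9.981e-01 -6.240e-02  2.188e-01]
 [-1.000e+00  2.000e-04  5.000e-04  4.063e-01]
 [ 0.000e+00  0.000e+00  0.000e+00  1.000e+00]] [ 38.6  12.2  11.8  -0.  -89.7 -35.1]
```

View pics/w1.png

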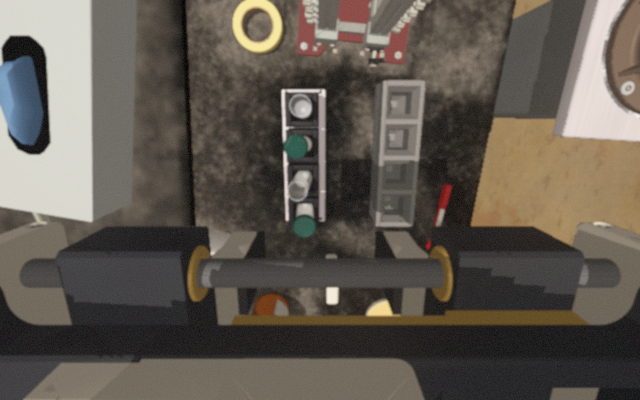

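Run:
```python
import cv2
im=cv2.imread("pics/w1.png")[75:245,270:440];cv2.imwrite("pics/w1c.png",cv2.resize(im,None,fx=3.5,fy=3.5,interpolation=cv2.INTER_CUBIC))
```

```text
(no output)
```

View pics/w1c.png

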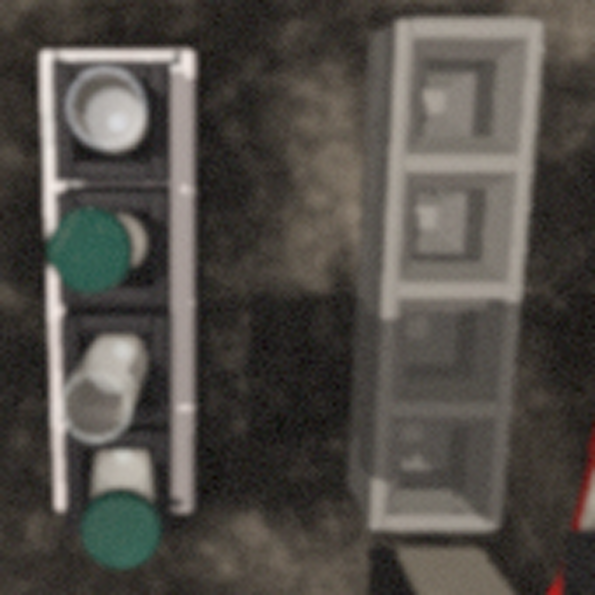

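In the wrist view the tube tops are at crop (108,111) t4, (90,248) t3, (102,405) t2 and (121,530) t1. The rack top corners are at (398,19), (545,20), (500,531) and (370,530).

Run:
```python
from h import *
K=calibration("wrist")["mtx"];T=np.load("w1T.npy")
f=lambda x,y,z:ray(K,T,270+x/3.5-.35,75+y/3.5-.35,z)
for x,y,z in((121,530,.130),(102,405,.127),(90,248,.130),(108,111,.127)):print("tube",f(x,y,z).round(4))
C=np.array([f(x,y,.07)[:2] for x,y in((370,530),(398,19),(545,20),(500,531))]);print(C.round(4))
c=C.mean(0);a=(C[0]+C[3]-C[1]-C[2])/2;print(c,np.linalg.norm(a),np.degrees(np.arctan2(-a[0],a[1])))
```

```text
tube [0.5973 0.3114 0.13  ]
tube [0.6079 0.2581 0.127 ]
tube [0.6153 0.1937 0.13  ]
tube [0.6108 0.1413 0.127 ]
[[0.479  0.3264]
 [0.4923 0.095 ]
 [0.4296 0.0915]
 [0.4162 0.323 ]]
[0.45428029 0.20897931] 0.2318907750691724 3.3199103948361146
```

Call:
move_arm:
  commands:
    - [[0,-4.5,-1.1,0],[0,-4.5,-1.1,0],[4,0,0,0],[4,0,0,0],[4,0,0,0],[4,0,0,0],[4,0,0,0],[4,0,0,0]]

```text
clock: 4.45
tool_pos: [0.5968, 0.3099, 0.1651]
orientation: [-149.2, 90.0, 34.4]
force: [0.6, 0.7, 0.3]
opening: 0.0598
```

Run:
```python
from h import *
o=get_obs();print(toolT(o).round(4))
p,d=snapshot("wrist");cv2.imwrite("pics/w2.png",p[:,:,::-1])
K,T=camT("wrist",o)
q=np.linalg.inv(T)@np.array([.597,.3105,.13,1]);print(K[0,0]*q[0]/-q[2]+K[0,2],K[1,2]-K[1,1]*q[1]/-q[2])
```

```text
[[ 2.000e-04  6.290e-02 -9.980e-01  5.968e-01]
 [ 2.000e-04 -9.980e-01 -6.290e-02  3.099e-01]
 [-1.000e+00 -1.000e-04 -2.000e-04  1.651e-01]
 [ 0.000e+00  0.000e+00  0.000e+00  1.000e+00]]
318.49040980063336 224.21087547671954
```

View pics/w2.png

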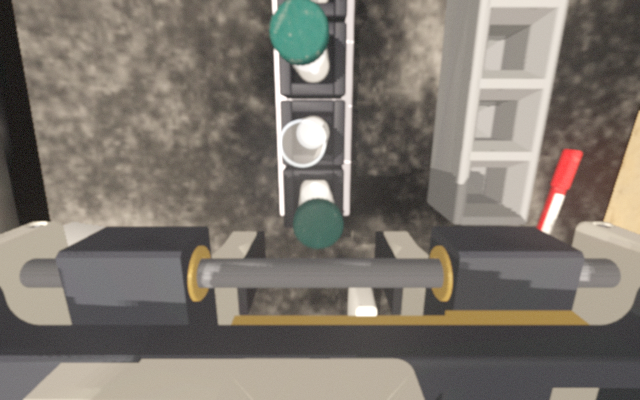

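The cap sits at (318,223), where it was predicted, centred between the fingers. I'll descend and grip.

Call:
move_arm:
  commands:
    - [[3.1,0,0,0],[3.1,0,0,0],[0,0,0,0]]

```text
clock: 4.8
tool_pos: [0.5948, 0.3085, 0.1009]
orientation: [31.9, 89.6, -144.5]
force: [0.3, -0.9, -0.9]
opening: 0.0598
```

Call:
move_arm:
  commands:
    - [[0,0,0,0],[0,0,0,0],[0,0,0,0],[0,0,0,0],[0,0,0,0],[0,0,0,0],[0,0,0,0]]
  jaw: 2

```text
clock: 5.5
tool_pos: [0.5977, 0.3105, 0.1056]
orientation: [-154.5, 89.9, 29.2]
force: [0.3, 0.3, 6.1]
opening: 0.0337
```

Call:
move_arm:
  commands:
    - [[-1,0,0,0],[-2,0,0,0],[-3,0,0,0],[-4,0,0,0],[-3,0,0,0],[-2,0,0,0],[0,0,0,0]]

```text
clock: 6.2
tool_pos: [0.5976, 0.3105, 0.2586]
orientation: [-146.1, 89.7, 37.6]
force: [0.4, -0.1, -0.3]
opening: 0.0338
```

Call:
move_arm:
  commands:
    - [[0,1.5,1.2,0],[0,3,2.5,0],[0,3,2.5,0],[0,3,2.5,0],[0,3,2.5,0],[0,3,2.5,0],[0,1.3,1.25,0],[0,0,0,0]]

```text
clock: 7.0
tool_pos: [0.4572, 0.1211, 0.2547]
orientation: [-36.2, 90.0, 147.4]
force: [-0.0, 0.8, 0.1]
opening: 0.0335
```

```bash
cat > go.py <<'E'
import sys
from h import *
# python3 go.py x y z name: remaining shift in tool cm, and wrist picture
g=np.array([float(a) for a in sys.argv[1:4]]);o=get_obs();t=toolT(o)
print(o['tool_pos'].round(4),"opening",o['opening'].round(4),"F",o['force'].round(1),"tool z",t[:3,2].round(3),"x",t[:3,0].round(3))
print("shift cm",(t[:3,:3].T@(g-t[:3,3])*100).round(2))
if len(sys.argv)>4:
    p,d=snapshot("wrist");cv2.imwrite(f"pics/{sys.argv[4]}.png",p[:,:,::-1])
    np.savez(sys.argv[4]+".npz",T=camT("wrist",o)[1],d=d)
E
python3 go.py .4595 .1234 .097 w3
```

```text
Traceback (most recent call last):
  File "go.py", line 5, in <module>
    print(o['tool_pos'].round(4),"opening",o['opening'].round(4),"F",o['force'].round(1),"tool z",t[:3,2].round(3),"x",t[:3,0].round(3))
                                           ^^^^^^^^^^^^^^^^^^
AttributeError: 'float' object has no attribute 'round'
```

```bash
sed -i "s/o\['opening'\].round(4)/round(o['opening'],4)/" go.py; python3 go.py .4595 .1234 .097 w3
```

```text
[0.4572 0.1211 0.2547] opening 0.0335 F [-0.   0.8  0.1] tool z [-0.998 -0.063  0.001] x [-0.001  0.    -1.   ]
shift cm [15.77 -0.21 -0.25]
```

View pics/w3.png

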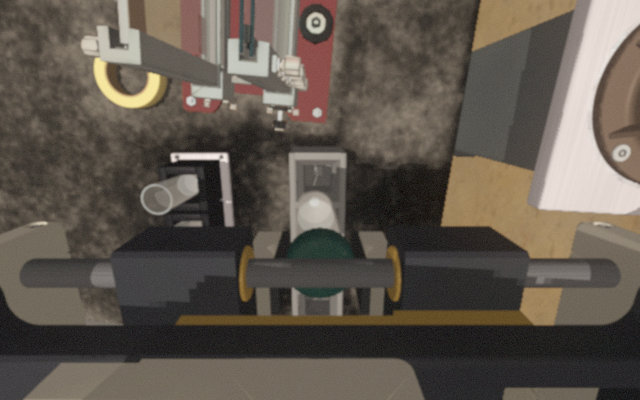

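The capped tube hangs upright, cap at (320,262) and cone near (315,205), over the right-hand socket. I'll correct and lower it.

Call:
move_arm:
  commands:
    - [[0,-0.2,-0.25,0],[2,0,0,0],[3,0,0,0],[3,0,0,0],[3,0,0,0],[2,0,0,0],[0.5,0,0,0],[0,0,0,0]]

```text
clock: 7.85
tool_pos: [0.4606, 0.1248, 0.1182]
orientation: [29.0, 89.7, -147.3]
force: [-3.2, -0.2, -2.9]
opening: 0.0337
```

Call:
move_arm:
  commands:
    - [[0.5,0,0,0],[0.5,0,0,0],[0.4,0,0,0],[0.3,0,0,0],[0.2,0,0,0],[0,0,0,0]]

```text
clock: 8.45
tool_pos: [0.4608, 0.1249, 0.1011]
orientation: [12.5, 89.9, -163.9]
force: [-5.1, -0.6, -0.4]
opening: 0.0337
```

Call:
move_arm:
  commands:
    - [[0,0,0.15,0],[0.2,0,0,0],[0.2,0,0,0],[0.1,0,0,0],[0,0,0,0]]

```text
clock: 8.95
tool_pos: [0.4608, 0.1253, 0.0971]
orientation: [-166.1, 89.9, 17.6]
force: [-7.4, 0.4, 14.8]
opening: 0.0337
```

Call:
move_arm:
  commands:
    - [[0,0,0,0],[0,0,0,0],[0,0,0,0],[0,0,0,0],[-2,0,0,0],[-4,0,0,0],[-4,0,0,0],[-3,0,0,0]]
  jaw: 6

```text
clock: 9.75
tool_pos: [0.4607, 0.1251, 0.2281]
orientation: [-160.2, 89.9, 23.5]
force: [0.4, 0.4, -0.5]
opening: 0.0599
```

```bash
python3 go.py .610 .257 .235 w4
python3 - <<'E'
from h import *
p,d=snapshot("top");np.save("top1.npy",d);cv2.imwrite("pics/top1.png",cv2.resize(p[140:255,270:395,::-1],None,fx=4,fy=4))
E
```

```text
[0.4607 0.1251 0.2281] opening 0.0599 F [ 0.4  0.4 -0.5] tool z [-0.998 -0.064 -0.002] x [ 0.002  0.001 -1.   ]
shift cm [ -0.65 -12.2  -15.75]
```

View pics/w4.png

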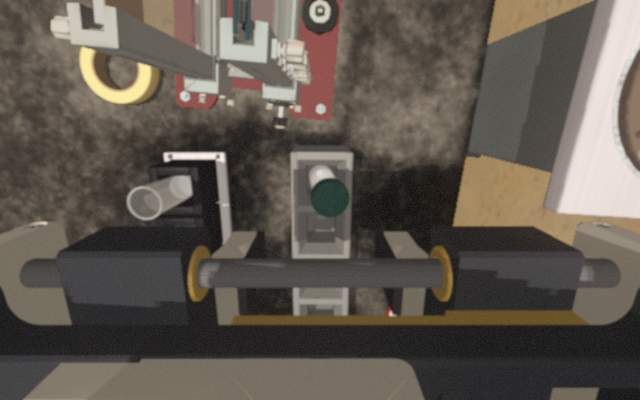

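Tube 1 stands in the right-hand socket, cap at (328,197), leaning slightly towards the robot. Next is tube 2.

Run:
```python
from h import *
c=calibration("wrist");t=np.array([[2e-4,.0629,-.998,.5968],[2e-4,-.998,-.0629,.3099],[-1,-1e-4,-2e-4,.1651],[0,0,0,1]]);T=t@c['tool_from_camera'];K=c['mtx']
print("t2",ray(K,T,303,141,.127),"t3",ray(K,T,300,30,.13))
d=np.load("w4.npz");print("t4",ray(K,d['T'],146,203,.127), "t1 now",ray(K,d['T'],328,197,.122))
for u in(291,352):print(ray(K,d['T'],u,150,.07))
```

```text
t2 [0.60998231 0.25727398 0.127     ] t3 [0.61448604 0.19570798 0.13      ]
t4 [0.61080388 0.1399845  0.127     ] t1 now [0.45299553 0.12572579 0.122     ]
[0.49166    0.09288667 0.07      ]
[0.43005463 0.08893296 0.07      ]
```

Call:
move_arm:
  commands:
    - [[0,-2.4,-3.1,0],[0,-2.4,-3.1,0],[0,-2.4,-3.1,0],[0,-2.4,-3.1,0],[0,-2.6,-3.3,0],[0,0,0,0]]

```text
clock: 10.45
tool_pos: [0.6114, 0.2592, 0.2223]
orientation: [43.1, 89.8, -133.2]
force: [-0.2, -1.3, -0.7]
opening: 0.0598
```

```bash
python3 go.py .610 .257 .093
```

```text
[0.6114 0.2592 0.2223] opening 0.0598 F [-0.2 -1.3 -0.7] tool z [-0.998 -0.065  0.002] x [-0.002 -0.002 -1.   ]
shift cm [12.93  0.19  0.13]
```

Call:
move_arm:
  commands:
    - [[2,0.2,0.1,0],[3.5,0,0,0],[3.5,0,0,0],[3,0,0,0],[0.9,0,0,0],[0,0,0,0]]

```text
clock: 11.05
tool_pos: [0.6072, 0.2539, 0.095]
orientation: [36.9, 89.8, -139.5]
force: [0.5, -0.5, 0.5]
opening: 0.0598
```

Call:
move_arm:
  commands:
    - [[0,0,0,0],[0,0,0,0],[0,0,0,0],[0,0,0,0],[0,0,0,0],[0,0,0,0],[0,0,0,0]]
  jaw: 1.5

```text
clock: 11.75
tool_pos: [0.6084, 0.2548, 0.0971]
orientation: [-157.8, 89.9, 25.8]
force: [-0.1, -0.1, 2.9]
opening: 0.0289
```

Call:
move_arm:
  commands:
    - [[-1,0,0,0],[-2,0,0,0],[-3,0,0,0],[-4,0,0,0],[-3,0,0,0],[-2,0,0,0],[0,0,0,0]]

```text
clock: 12.45
tool_pos: [0.6092, 0.2552, 0.251]
orientation: [-152.7, 89.7, 31.0]
force: [0.8, -0.3, -1.1]
opening: 0.0289
```

```bash
python3 go.py .4555 .1793 .088
```

```text
[0.6092 0.2552 0.251 ] opening 0.0289 F [ 0.8 -0.3 -1.1] tool z [-0.998 -0.064 -0.005] x [ 0.005  0.003 -1.   ]
shift cm [16.2   6.63 15.91]
```

Call:
move_arm:
  commands:
    - [[0,0.7,1.6,0],[0,1.4,3.4,0],[0,1.4,3.4,0],[0,1.4,3.4,0],[0,1.2,2.9,0],[0,0.5,1.2,0],[0,0,0,0],[0,0,0,0]]

```text
clock: 13.25
tool_pos: [0.4539, 0.1789, 0.2468]
orientation: [-147.7, 90.0, 36.0]
force: [0.3, 0.1, -0.5]
opening: 0.0284
```

```bash
python3 go.py .4555 .1793 .0885 w5
```

```text
[0.4539 0.1789 0.2468] opening 0.0284 F [ 0.3  0.1 -0.5] tool z [-0.998 -0.064 -0.001] x [ 0.001  0.    -1.   ]
shift cm [15.83 -0.02 -0.15]
```

View pics/w5.png

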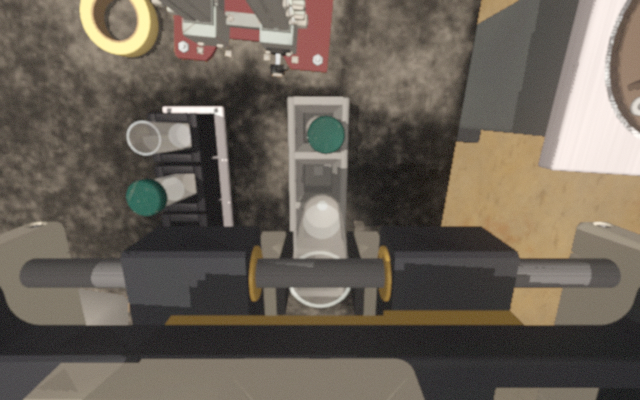

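Tube 1 is seated in the end socket, cap at (325,134). Tube 2 hangs upright, cone at (322,203), over the next one. I'll lower it.

Call:
move_arm:
  commands:
    - [[1.5,0,0,0],[3,0,0,0],[3,0,0,0],[3,0,0,0],[2,0,0,0],[0.5,0,0,0],[0,0,0,0]]

```text
clock: 14.0
tool_pos: [0.4545, 0.179, 0.116]
orientation: [67.4, 89.9, -108.9]
force: [4.2, -0.0, -2.0]
opening: 0.0285
```

Call:
move_arm:
  commands:
    - [[0.5,0,0,0],[0.5,0,0,0],[0.5,0,0,0],[0.4,0,0,0],[0.4,0,0,0],[0.2,0,0,0],[0,0,0,0]]

```text
clock: 14.7
tool_pos: [0.4544, 0.1791, 0.0917]
orientation: [-152.6, 89.9, 31.1]
force: [7.1, 0.1, -1.4]
opening: 0.0288
```

Call:
move_arm:
  commands:
    - [[0,0,-0.15,0],[0.2,0,0,0],[0.2,0,0,0],[0.1,0,0,0],[0,0,0,0]]

```text
clock: 15.2
tool_pos: [0.4555, 0.179, 0.088]
orientation: [-164.8, 89.9, 18.9]
force: [-2.2, -0.4, 18.8]
opening: 0.0286
```

Call:
move_arm:
  commands:
    - [[-0.1,0,0,0],[0,0,0,0],[0,0,0,0],[0,0,0,0],[-2,0,0,0],[-4,0,0,0],[-4,0,0,0],[-4,0,0,0]]
  jaw: 6

```text
clock: 16.0
tool_pos: [0.4545, 0.1783, 0.2287]
orientation: [31.6, 89.9, -144.8]
force: [1.8, 0.6, 0.4]
opening: 0.0599
```

```bash
python3 go.py .615 .1945 .103
python3 - <<'E'
from h import *
K=calibration("wrist")['mtx'];T=np.load("w5.npz")['T'];print(ray(K,T,146,197,.13),ray(K,T,144,138,.127))
E
```

```text
[0.4545 0.1783 0.2287] opening 0.0599 F [1.8 0.6 0.4] tool z [-0.998 -0.064  0.001] x [-0.001 -0.001 -1.   ]
shift cm [ 12.55  -0.6  -16.14]
[0.61214849 0.19305243 0.13      ] [0.61107669 0.13985421 0.127     ]
```

Call:
move_arm:
  commands:
    - [[0,0,-2,0],[0,-0.3,-4,0],[0,-0.3,-4,0],[0,0,-4,0],[0,0,-2.1,0],[2,0,0,0],[2,0,0,0],[0,0,0,0]]

```text
clock: 16.8
tool_pos: [0.6134, 0.1939, 0.1836]
orientation: [21.2, 89.6, -155.2]
force: [-0.4, 0.3, 0.0]
opening: 0.0606
```

```bash
python3 go.py .6145 .194 .103
```

```text
[0.6134 0.1939 0.1836] opening 0.0606 F [-0.4  0.3  0. ] tool z [-0.998 -0.063  0.006] x [-0.006 -0.003 -1.   ]
shift cm [ 8.06 -0.02 -0.16]
```

Call:
move_arm:
  commands:
    - [[3,0,0,0],[3,0,0,0],[1.9,0,0,0],[0,0,0,0]]

```text
clock: 17.2
tool_pos: [0.6137, 0.1942, 0.1063]
orientation: [25.5, 89.7, -150.9]
force: [0.3, -1.3, 0.3]
opening: 0.0605
```

Call:
move_arm:
  commands:
    - [[0,0,0,0],[0,0,0,0],[0,0,0,0],[0,0,0,0],[0,0,0,0],[0,0,0,0],[0,0,0,0]]
  jaw: 2

```text
clock: 17.9
tool_pos: [0.6158, 0.1951, 0.1093]
orientation: [-165.0, 89.9, 18.7]
force: [-0.3, 0.1, 4.9]
opening: 0.0335
```

Call:
move_arm:
  commands:
    - [[-1,0,0,0],[-2,0,0,0],[-3,0,0,0],[-4,0,0,0],[-3,0,0,0],[-2,0,0,0],[0,0,0,0]]

```text
clock: 18.6
tool_pos: [0.6165, 0.1954, 0.2627]
orientation: [-157.1, 89.7, 26.6]
force: [0.1, -0.6, -0.2]
opening: 0.0337
```

```bash
python3 go.py .4527 .2352 .097
```

```text
[0.6165 0.1954 0.2627] opening 0.0337 F [ 0.1 -0.6 -0.2] tool z [-0.998 -0.064 -0.005] x [ 0.005  0.003 -1.   ]
shift cm [16.5  -4.99 16.18]
```

Call:
move_arm:
  commands:
    - [[0,-0.5,1.6,0],[0,-1,3.4,0],[0,-1.1,3.4,0],[0,-1.1,3.4,0],[0,-0.9,2.9,0],[0,-0.4,1.4,0],[0,0,0,0],[0,0,0,0]]

```text
clock: 19.4
tool_pos: [0.4517, 0.2347, 0.2586]
orientation: [-177.3, 90.0, 6.4]
force: [-0.0, -0.5, -0.3]
opening: 0.0337
```

```bash
python3 go.py .4527 .2352 .1005 w6
```

```text
[0.4517 0.2347 0.2586] opening 0.0337 F [-0.  -0.5 -0.3] tool z [-0.998 -0.065 -0.   ] x [ 0.  0. -1.]
shift cm [15.81 -0.04 -0.1 ]
```

View pics/w6.png

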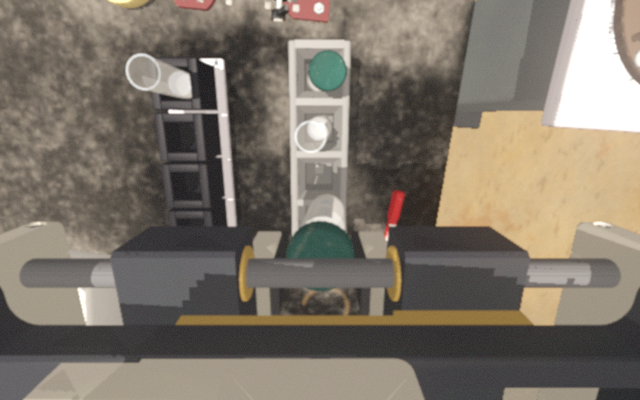

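Sockets 1 and 2 are filled, at (327,70) and (312,135). Tube 3 hangs upright over the third socket.

Call:
move_arm:
  commands:
    - [[1.5,0,-0.1,0],[3,0,0,0],[3,0,0,0],[3,0,0,0],[2,0,0,0],[0.5,0,0,0],[0,0,0,0]]

```text
clock: 20.15
tool_pos: [0.4543, 0.2346, 0.1275]
orientation: [129.7, 89.9, -46.7]
force: [5.3, -1.2, -4.5]
opening: 0.0335
```

Call:
move_arm:
  commands:
    - [[0.5,0,0,0],[0.5,0,0,0],[0.5,0,0,0],[0.4,0,0,0],[0.3,0,0,0],[0.2,0,0,0],[0,0,0,0]]

```text
clock: 20.85
tool_pos: [0.4541, 0.2353, 0.105]
orientation: [-154.5, 89.8, 29.2]
force: [6.4, -0.3, -0.3]
opening: 0.0339
```

Call:
move_arm:
  commands:
    - [[0.1,0,-0.12,0],[0.2,0,0,0],[0.2,0,0,0],[0.1,0,0,0],[0,0,0,0]]

```text
clock: 21.35
tool_pos: [0.4556, 0.2359, 0.1011]
orientation: [-155.7, 89.7, 28.0]
force: [0.3, -1.2, 20.8]
opening: 0.0338
```

Seated. Release, rise, and go for tube 4.

Call:
move_arm:
  commands:
    - [[-0.1,0,0,0],[0,0,0,0],[0,0,0,0],[0,0,0,0],[-2,0,0,0],[-4,0,0,0],[-4,0,0,0],[-3,0,0,0]]
  jaw: 6

```text
clock: 22.15
tool_pos: [0.4537, 0.2347, 0.2315]
orientation: [-145.5, 90.0, 38.2]
force: [1.1, 0.3, -0.0]
opening: 0.0599
```

```bash
python3 go.py .611 .140 .094
```

```text
[0.4537 0.2347 0.2315] opening 0.0599 F [ 1.1  0.3 -0. ] tool z [-0.998 -0.064 -0.001] x [ 0.001  0.    -1.   ]
shift cm [ 13.76  10.47 -15.08]
```

Call:
move_arm:
  commands:
    - [[0,1.4,-2,0],[0,2.5,-3.6,0],[0,2.5,-3.6,0],[0,2.5,-3.6,0],[0,1.6,-2.3,0],[2,0,0,0],[2,0,0,0],[0,0,0,0]]

```text
clock: 22.95
tool_pos: [0.6091, 0.1385, 0.1857]
orientation: [16.0, 89.6, -160.4]
force: [-0.8, -0.5, 0.8]
opening: 0.0601
```

```bash
python3 go.py .611 .140 .094
```

```text
[0.6091 0.1385 0.1857] opening 0.0601 F [-0.8 -0.5  0.8] tool z [-0.998 -0.063  0.007] x [-0.006 -0.002 -1.   ]
shift cm [ 9.17 -0.15 -0.26]
```

Call:
move_arm:
  commands:
    - [[3,-0.1,-0.2,0],[3,0,0,0],[3,0,0,0],[0.2,0,0,0],[0,0,0,0]]

```text
clock: 23.45
tool_pos: [0.6131, 0.1408, 0.0981]
orientation: [54.3, 89.9, -122.0]
force: [0.8, 0.0, 0.1]
opening: 0.06
```

Call:
move_arm:
  commands:
    - [[0,0,0,0],[0,0,0,0],[0,0,0,0],[0,0,0,0],[0,0,0,0],[0,0,0,0],[0,0,0,0]]
  jaw: 1.5

```text
clock: 24.15
tool_pos: [0.6133, 0.1408, 0.0979]
orientation: [-167.8, 90.0, 15.8]
force: [-0.6, 0.0, 1.2]
opening: 0.0283
```

Call:
move_arm:
  commands:
    - [[-1,0,0,0],[-2,0,0,0],[-3,0,0,0],[-4,0,0,0],[-3,0,0,0],[-2,0,0,0],[0,0,0,0]]

```text
clock: 24.85
tool_pos: [0.6144, 0.1411, 0.2519]
orientation: [-162.2, 89.7, 21.5]
force: [1.1, 0.6, -0.6]
opening: 0.0285
```

```bash
python3 go.py .451 .2911 .088
```

```text
[0.6144 0.1411 0.2519] opening 0.0285 F [ 1.1  0.6 -0.6] tool z [-0.998 -0.064 -0.006] x [ 0.006  0.002 -1.   ]
shift cm [ 16.33 -15.99  15.43]
```

Call:
move_arm:
  commands:
    - [[0,-1.5,1.5,0],[0,-3,2.9,0],[0,-3,2.9,0],[0,-3,2.9,0],[0,-3,2.9,0],[0,-1.5,1.4,0],[0,-1,0.9,0],[0,0,0,0]]

```text
clock: 25.65
tool_pos: [0.4481, 0.2912, 0.2474]
orientation: [15.0, 90.0, -161.3]
force: [0.4, -0.6, -1.4]
opening: 0.0288
```

```bash
python3 go.py .451 .2911 .090 w7
```

```text
[0.4481 0.2912 0.2474] opening 0.0288 F [ 0.4 -0.6 -1.4] tool z [-0.998 -0.066  0.   ] x [-0. -0. -1.]
shift cm [15.74  0.03 -0.3 ]
```

View pics/w7.png

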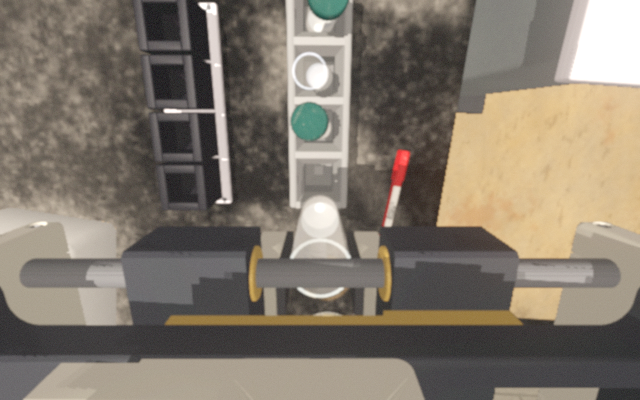

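Three tubes are placed, at (326,5), (311,72) and (311,122). Tube 4 is upright above the last socket. I'll shift by +3 mm in x and lower.

Call:
move_arm:
  commands:
    - [[1.5,0,-0.3,0],[3,0,0,0],[3,0,0,0],[3,0,0,0],[2,0,0,0],[0.5,0,0,0],[0,0,0,0]]

```text
clock: 26.4
tool_pos: [0.4525, 0.2898, 0.1169]
orientation: [55.8, 89.9, -120.6]
force: [-0.8, 0.2, -0.8]
opening: 0.0285
```

Call:
move_arm:
  commands:
    - [[0.5,0,0,0],[0.5,0,0,0],[0.5,0,0,0],[0.4,0,0,0],[0.3,0,0,0],[0.2,0,0,0],[0,0,0,0]]

```text
clock: 27.1
tool_pos: [0.4521, 0.2908, 0.0933]
orientation: [100.2, 90.0, -76.1]
force: [0.2, -1.1, -1.2]
opening: 0.0287
```

Call:
move_arm:
  commands:
    - [[0.1,0,0,0],[0.2,0,0,0],[0.2,0,0,0],[0.1,0,0,0],[0,0,0,0]]

```text
clock: 27.6
tool_pos: [0.4525, 0.2911, 0.0894]
orientation: [-151.8, 89.9, 31.9]
force: [-6.1, -1.8, 17.0]
opening: 0.0283
```

Call:
move_arm:
  commands:
    - [[-0.1,0,0,0],[0,0,0,0],[0,0,0,0],[0,0,0,0],[-2,0,0,0],[-4,0,0,0],[-4,0,0,0],[-4,0,0,0]]
  jaw: 6

```text
clock: 28.4
tool_pos: [0.4519, 0.2904, 0.2298]
orientation: [54.2, 90.0, -122.2]
force: [0.6, 1.4, 0.5]
opening: 0.0603
```

Call:
move_arm:
  commands:
    - [[-4,0,0,0],[-4,0,0,0],[-4,4,0,0],[0,4.5,0,0],[0,4.5,0,0],[0,4,0,0],[0,0,0,0],[0,0,0,0]]

```text
clock: 29.2
tool_pos: [0.4627, 0.1249, 0.344]
orientation: [-130.3, 90.0, 53.2]
force: [0.0, 0.5, 0.0]
opening: 0.0597
```

Run:
```python
from h import *
p,d=snapshot("side");cv2.imwrite("pics/s9.png",cv2.resize(p[100:300,220:440,::-1],None,fx=3,fy=3,interpolation=cv2.INTER_CUBIC))
o=get_obs();print(o['tool_pos'],o['clock'])
p,d=snapshot("wrist");cv2.imwrite("pics/w9.png",p[:,:,::-1]);np.savez("w9.npz",T=camT("wrist",o)[1])
```

```text
[0.46271135 0.12569134 0.34383101] 29.25
```

View pics/s9.png

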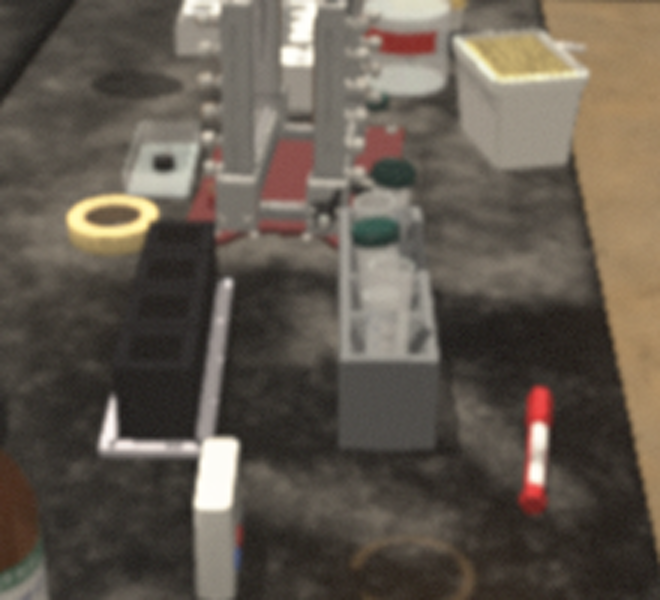

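View pics/w9.png

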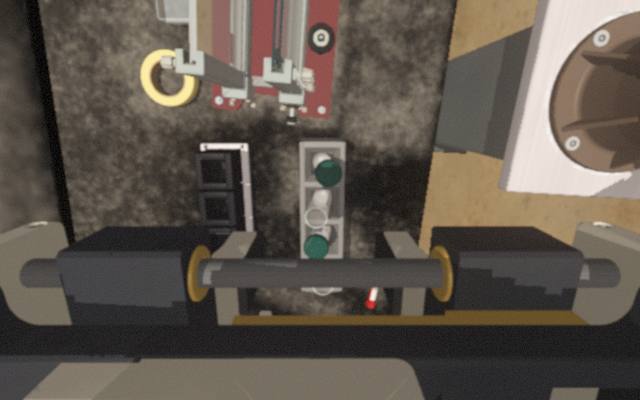

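The side view shows the rail empty and all four tubes upright in the grey rack, with the timer, tape and marker where they were. The wrist view shows the order cap (328,170), open (316,217), cap (317,246), open (322,290). I'm handing in.

```bash
python3 -c "
from h import *
K=calibration('wrist')['mtx'];T=np.load('w9.npz')['T']
for u,v,z in((328,171,.122),(316,217,.119),(317,246,.122),(322,286,.119)):print(ray(K,T,u,v,z).round(3))
print(close_job())"
```

```text
[0.452 0.124 0.122]
[0.463 0.186 0.119]
[0.46  0.225 0.122]
[0.449 0.286 0.119]
the job is handed in; nothing more can be done
None
```

I moved all four tubes from the rail into the grey rack in mirrored order and handed the job in, with the clock at about 29 s of the allowed 96 s. `close_job` reports no verdict, so whether it passed is not confirmed.

- **Seating:** each tube met the socket floor with 15–21 N of upward force, at about the height I expected. I then released it and pulled the gripper clear.
- **Final position:** in the last pictures the rail is empty and all four tubes stand upright. From right to left they are capped, open, capped, open. Their tops lie 2–11 mm from the socket centres, which is a lean of up to about 5° (15° is allowed).
- **Bystanders:** the timer, tape roll and marker look unmoved in those pictures. I did not measure their positions.
- **Disagreements:** lowering the first three tubes gave sideways forces of 5–7 N. I moved each 1–1.5 mm across the rack. This cleared the force for tubes 2 and 3, but tube 1 stayed at about 7 N and seated anyway. Tube 4 also showed about 6 N sideways on touching the floor. My top and wrist camera measurements differed by 2–4.5 mm.

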